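# Seat a leather-hard tumbler in the three-pad trimming chuck

## Robot

A 7-joint arm with a two-finger parallel gripper is mounted at the origin on the work surface. World frame = base frame: x ahead of the robot, y to its left, z up, the work surface at z = 0. Lengths are in mm, angles in rad, forces in N, time in s.
With the tool pointing down it reaches from about 425 to 875 mm from the base axis. Payload 4.7 kg.
Tool frame: the origin (TCP) lies on the centre line of the jaws, within the pads' length; the fingertips stand 11 mm ahead of it and the grasp point (between the pads) lies 8 mm behind it; z points along the fingers, y is the line along which they close (so a half turn about z gives the same grasp; the last joint's range is limited). The gripper opens to 85 mm and grips with 20 to 120 N. Pads are 22 mm wide; open, the fingers measure 114 mm over their backs; the gripper's body (76 mm by 85 mm) begins 54 mm behind the grasp point. The pads swing forward as they close: fully open they stand 13 mm farther back than shut.
Start: joints at [-1.117, 0.321, -0.07, 1.45, 0.023, 1.371, -0.057], TCP at [276.77, 588.151, 242.349] pointing down, gripper open.
Joint ranges: [-2.86, 2.86], [-0.3, 2.09], [-1.38, 1.24], [0.06, 2.45], [-1.56, 4.7], [0.09, 2.05], [-2.69, 2.69]. Speed limits (rad/s): [2.57, 2.57, 3.14, 3.14, 3.14, 3.14, 3.14].

## Interface

Orientations are given as a rotation vector (axis times angle).
In Python, from cell import monitor, grab_frame, ticket, nets gives the robot as it stands.
- The arm moves only by the tool drive_tool, never from a script. Its argument "plan" is a list of rows, each a list of 3 entries, a list of its own where there are three numbers: the shift along the tool's x, y, z scaled (see below), then the turn about the tool's z scaled (see below), then the closure, from 0 (fully open) to 1 (shut). A call has 1 to 10 rows; each row is the pose to reach, as a shift and turn from the pose commanded when the call began, along the tool's axes at that moment, turning the shorter way round; what a row does not reach only later rows make up. The controller multiplies each number of a shift by 0.3 m and each number of a turn by pi rad. A row lasts 1/8 s, in which the tool goes at most 62.5 mm and 10.7 degrees, less where a joint would pass 70% of its speed; a pose out of reach is approached as far as the arm can. A call with a number of a shift or a turn outside -1 to 1 is refused whole. A call with a gripper value outside its range is refused whole. The fingers move at their own pace and stop on an object; the grip force is fixed at half the most. Time passes only in rows, so rows that repeat a pose let the fingers close. It gives the time, the measured TCP pose, the force, the opening and the grip force at its end, in the units of the state.
- monitor.get_obs(): the state, without advancing time (a new reading comes with each control period).
- grab_frame(name): name is "scene" or "top" or "wrist"; returns a dict with "color" (480x640x3 uint8, blue, green, red), "K" (3x3 intrinsics, pixels), "k1" (the pictures are not rectified: a ray, as slopes to the right and down, at radius r is drawn at 1 + k1 r^2 times it, then the intrinsics apply), "cam_to_world" (4x4, takes a point from camera to world coordinates). Camera axes: x right, y down, z forward; pixel columns grow to the right and rows downward; lengths in mm; the calibration is good to about 2 mm. A picture is of the moment at which its call begins. There is no depth.
- ticket.finish_job(): hands the job in; it is judged then, once.
Trained networks look in the newest picture that a camera, given by its name, has taken for a name from the list of things; names that differ only in an ending like _2 or _b are one class to them, and where a whole thing is asked for, a point or a joint stands for the part that bears it (a point fixed in the world has none). Each returns a list of dicts, best first, with "conf" (0 to 1); they miss things now and then, are a little off and sometimes report something else, mostly with a low value. They report only what shows in the picture. A call takes as long as a camera call.
- nets.boxes_of(target, camera): "bbox" ([left, top, width, height] in pixels, round what is visible of it).
- nets.masks_of(target, camera): "pixels" (480x640 bool, what is visible of it) and "bbox" ([left, top, width, height] in pixels, round what is visible of it).
The state is a dict: "t": time; "qpos": joint angles; "qd": joint speeds; "tau": joint torques, N m; "eef_pos": TCP position; "orientation": TCP orientation; "wrist_force": force on the tool from outside, world axes, zero at the start; "ft_torque": the same for the moment, N m; "finger_gap": opening from 0.0 (shut) to 1.0 (fully open); "grip_force": force on a finger pad.
Only numpy, scipy, OpenCV 4.12 (cv2) and the standard library are available. Lean on these libraries where they do the work, as an engineer would, in place of code of your own. Each camera call takes 0.05 s, during which the arm holds its last target. There are 200 camera calls.

## Task

Take the tall tumbler from the ware board and set it down gently, still upside down, on the trimming chuck on the wheel, in the space between its three upright pads. Then turn the chuck's plate counter-clockwise (seen from above) by one of its upright posts so that the pads close in and centre the pot, and stop when all three bear firmly on the clay and it cannot rock - snug, but never so hard that the pads dent it. Let go, and leave the other things on the bench undisturbed.

Things in the scene. Friction and masses are not known exactly. Their poses are not given: they have to be found in the camera images.
- tumbler_mid (a point): centre, half-way up, of the tumbler: the taller of the two unfired clay pots standing rim down on the ware board; z points up its axis. 92 mm tall, 0.25 to 0.4 kg. Rim part (lowest 30 mm) straight and about 80 mm across, above it a shoulder narrows to the round foot, 59 mm in diameter from 57 mm up to the flat top at 92 mm. Grip it by the foot
- tumbler: the same pot; origin at the centre of its rim plane, 46 mm below tumbler_mid. Hand-thrown and out of round: the rim's radius wanders between 38.5 and 41.5 mm, so how it will lie against the pads is not known beforehand. Leather-hard: a pad pressing with more than 15 N dents it
- bowl_mid (a point): centre, half-way up, of the other clay pot on the ware board, a low bowl, rim down, 116 mm across the rim, 50 mm tall, 62 mm across the foot on top: leave it alone
- board: plywood ware board, 360 mm (its x) by 135 mm (its y), 18 mm thick, fixed; origin at the centre of its underside on the bench. The two pots stand on it about 75 mm either side of its middle, along its x, in either order
- wheel: table-top throwing wheel, fixed: white body 280 mm square, round white splash pan 372 mm across with its rim 134 mm above the bench, wheel head and chuck above it. Origin on the bench under the wheel's axis
- chuck_top (a point): centre of the flat top (deck) of the trimming chuck, on the wheel's axis, 174 mm above the bench; z points up. The grey plate, 280 mm across, carries the three pads and three posts and turns with them, and with the pot standing on it, on the fixed wheel; this frame turns too
- plate (a joint): turn of the chuck's plate in rad, 0 to 1.5, growing counter-clockwise seen from above; this slides all three pads inwards together by 25 mm per rad. A friction of about 0.6 N m resists it, and keeps plate and pads where they are left, still pressed on the pot. The pads come to bear at about 0.9 to 1.03, depending on how the uneven rim lies
- pad_a: first pad: smooth white nylon upright pin, 16 mm in diameter, top 34 mm above the deck, on a slider in a radial slot. Origin on the pin's axis at deck height; x points to the chuck's axis, from which it is 72 mm minus 25 mm per rad of plate away, its face 8 mm less
- pad_b: second pad, like the first, 120 degrees further counter-clockwise
- pad_c: third pad, like the first, 240 degrees further counter-clockwise
- post_a (a point): half-way up the first upright steel post for turning the plate: 14 mm in diameter, 40 mm tall (this point is 20 mm above the deck), 122 mm from the chuck's axis, midway between pads a and b. Pushed squarely, a post moves at about 5 N; once the pads bear, 6 N gives hardly any hold, 9 to 10 N a snug hold, about 7 N a pad, and 12 N or more risks a dent
- post_b (a point): second such post, midway between pads b and c
- post_c (a point): third such post, midway between pads c and a
- loop_tool: trimming tool lying on the bench, 165 mm long, wooden handle with a wire loop: leave it alone
- glaze_jar: small capped jar of underglaze, 44 mm across, 62 mm tall, on the bench before the wheel: leave it alone

How it is judged (in metres and radians):
On the way, in this order (a step that is already met when the one before it is completed fails the run):
1. the tumbler stands upside down on the chuck's deck between the pads, within 20 mm of its axis (horizontal distance between tumbler_mid and chuck_top below 0.02 m and z of tumbler_mid in the frame of chuck_top between 0.0435 and 0.049 m and angle between tumbler_mid's own z axis and vertical below 0.035 rad), for 0.2 s.
2. all three pads bear on it with more than 1 N each (contact force between each of pad_a, pad_b, pad_c and tumbler above 1 N and z of tumbler_mid in the frame of chuck_top between 0.0435 and 0.049 m and angle between tumbler_mid's own z axis and vertical below 0.035 rad), for 0.2 s.
At the end, for the whole second after the job is handed in: The tumbler stands flat on the chuck (upright within 2 degrees, rim within 2.5 mm of the deck), within 5 mm of its axis, at rest, each pad bearing with over 1 N; no pad ever pressed over 15 N, and bowl, tool and jar are within 25 mm of their places (all of step 2 and horizontal distance between tumbler_mid and chuck_top below 0.005 m and linear speed of tumbler below 0.01 m/s and velocity of joint plate below 0.05 rad/s); the robot touches nothing.
It fails at once if a pad pressed the soft clay with more than 15 N and dented it (contact force between any of pad_a, pad_b, pad_c and tumbler above 15 N).
It fails at once if the tumbler was dropped on to the chuck (over 0.4 m/s in the last 30 mm) (horizontal distance between tumbler_mid and chuck_top below 0.06 m and z of tumbler_mid in the frame of chuck_top below 0.076 m and linear speed of tumbler above 0.4 m/s).
It fails at once if the tumbler was pressed hard on to the chuck (over 55 N) (contact force between tumbler and wheel above 55 N).
It fails at once if the tumbler was tipped over (angle between tumbler_mid's own z axis and vertical above 0.6 rad).
It fails at once if the bowl, the trimming tool or the jar was shifted by more than 25 mm (distance of any of bowl_mid, loop_tool, glaze_jar from where it was at the start of the episode above 0.025 m).
It also fails if it takes over 72 s, if anything falls off the work surface, if the arm or the gripper's body presses on something with over 40 N, if the wrist force passes 120 N, or if a joint passes its speed limit or range.

## Working session

There is one attempt and no reset: what is moved stays moved. The work goes in short steps, Python scripts to look and compute and a tool call to move; the robot and the scene stay as the last step left them, time stands still between calls to the robot, and variables do not carry over. Pictures are saved under pics/ and viewed, at most 10 in all, crops included, and the job is handed in when it is done.

Besides the shell and the picture viewer there is one more tool, called after "Request:" in YAML: its name, and indented under it one key for each argument. drive_tool: Moves the arm, as the interface text tells. Shifts and turns lie within -1 to 1; 1 stands for 0.3 m of shift or pi rad of turn. Its arguments: {"type":"object","properties":{"plan":{"type":"array","items":{"type":"array"}}},"required":["plan"]}

```bash
ls; mkdir -p pics
python3 - <<'E'
from cell import monitor, grab_frame
import cv2,numpy as np
o=monitor.get_obs(); print(o)
ims=[]
for n in ["scene","top","wrist"]:
    f=grab_frame(n); cv2.imwrite(f"pics/{n}0.png",f["color"]); print(n,f["K"].round(1).tolist(),f["k1"],f["cam_to_world"].round(3).tolist())
E
```

```text
pics
{'t': 0.0, 'qpos': array([-1.1168616 ,  0.3218196 , -0.07011883,  1.45165313,  0.02261865,
        1.37081363, -0.05688019]), 'qd': array([ 1.10731485e-03, -1.91720422e-03,  7.48943163e-05, -1.84911317e-03,
       -3.30270836e-04,  1.87033964e-03,  6.89507061e-04]), 'tau': array([ 7.39097436e-05, -4.93588936e+01, -3.82132223e-01, -3.14318848e+01,
        1.30390291e-02,  1.15645319e-02,  2.18530022e-05]), 'eef_pos': array([276.57531299, 587.65581119, 241.23694761]), 'orientation': array([-6.85135104e-01, -3.06565269e+00,  2.95317939e-03]), 'wrist_force': array([-0.58979614,  1.21434306,  0.96839207]), 'ft_torque': array([-0.00027996,  0.01376996, -0.00095766]), 'grip_force': 0.0, 'finger_gap': 0.9979557003879695}
scene [[547.1, 0.0, 315.6], [0.0, 547.1, 246.1], [0.0, 0.0, 1.0]] -0.044097303195753466 [[-0.464, 0.736, -0.494, 1135.129], [0.886, 0.375, -0.273, 287.595], [-0.016, -0.564, -0.826, 1094.092], [0.0, 0.0, 0.0, 1.0]]
top [[620.8, 0.0, 315.3], [0.0, 620.8, 232.2], [0.0, 0.0, 1.0]] 0.004412302020610475 [[0.055, -0.977, 0.204, 344.893], [-0.998, -0.055, 0.008, -9.043], [0.003, -0.204, -0.979, 1193.434], [0.0, 0.0, 0.0, 1.0]]
wrist [[351.7, 0.0, 319.6], [0.0, 351.7, 239.1], [0.0, 0.0, 1.0]] 0.013895049310074674 [[0.425, 0.86, 0.281, 204.486], [0.905, -0.404, -0.135, 621.422], [-0.002, 0.312, -0.95, 371.901], [0.0, 0.0, 0.0, 1.0]]
```

View pics/top0.png

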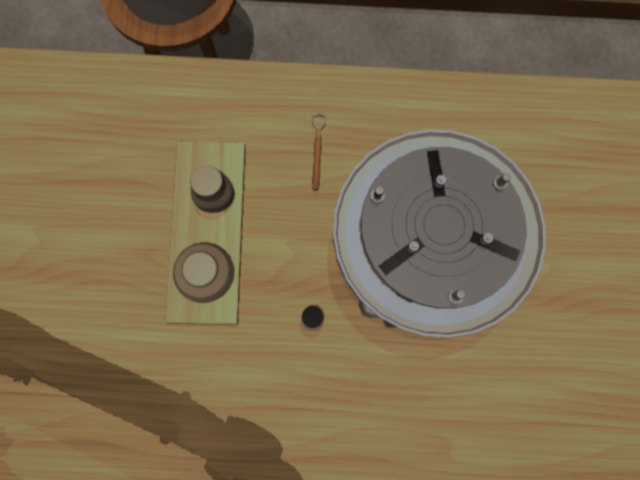

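View pics/scene0.png

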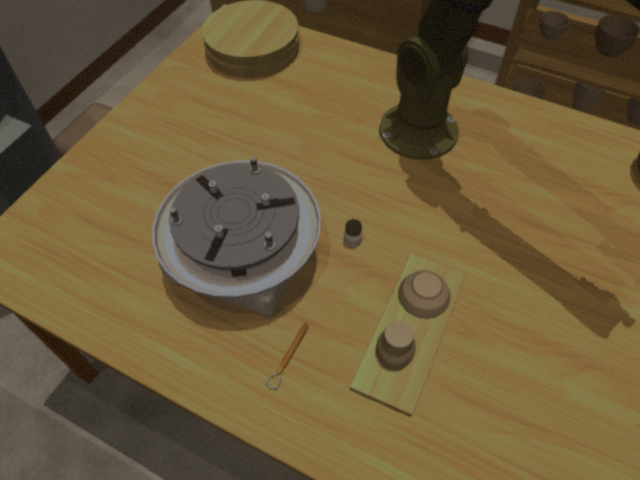

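The top view shows the tumbler's foot at about (207,181) and the bowl at (203,270). The wheel centre is near (444,225), with pads at (441,180), (488,238), (414,246) and posts at (378,193), (505,178), (458,293).

```bash
cat > h.py <<'E'
from cell import monitor, grab_frame, ticket, nets
import cv2, numpy as np
from scipy.spatial.transform import Rotation as R
from scipy.optimize import least_squares
def p2w(f,px,z):
    s=cv2.undistortPoints(np.array(px,float).reshape(-1,1,2),f["K"],np.array([f["k1"],0,0,0.])).reshape(-1,2)
    T=f["cam_to_world"]; d=np.c_[s,np.ones(len(s))]@T[:3,:3].T; o=T[:3,3]
    return o+d*((z-o[2])/d[:,2])[:,None]
def w2p(f,P):
    T=np.linalg.inv(f["cam_to_world"]); P=np.atleast_2d(P)@T[:3,:3].T+T[:3,3]
    return cv2.projectPoints(P,np.zeros(3),np.zeros(3),f["K"],np.array([f["k1"],0,0,0.]))[0].reshape(-1,2)
def tool(): 
    o=monitor.get_obs(); return np.array(o["eef_pos"]),R.from_rotvec(o["orientation"]).as_matrix(),o
def to_tool(p):  # world target -> scaled shift in current tool axes
    e,M,_=tool(); return M.T@(np.array(p)-e)/300
E
python3 - <<'E'
from h import *
f=grab_frame("top"); s=grab_frame("scene")
for n,g in (("top",f),("scene",s)):
    im=cv2.resize(g["color"][120:345,150:560] if n=="top" else g["color"][140:420,140:480],None,fx=1.95 if n=="top" else 2.1,fy=1.95 if n=="top" else 2.1,interpolation=cv2.INTER_CUBIC); cv2.imwrite(f"pics/{n}1.png",im)
for t in ["tumbler","pad_a","post_a","bowl_mid","glaze_jar","chuck_top"]:
    for c in ["top","scene"]:
        print(t,c,[(np.round(d["bbox"]).tolist(),round(d["conf"],2)) for d in nets.boxes_of(t,c)][:5])
print(p2w(f,[(207,181)],110).round(1), p2w(f,[(444,225)],174).round(1))
print("posts",p2w(f,[(378,191),(506,177),(459,293)],214).round(1).tolist())
print("pads",p2w(f,[(441,180),(488,238),(414,246)],208).round(1).tolist())
_,M,o=tool(); print(M.round(3))
E
```

```text
tumbler top [([194.0, 165.0, 40.0, 48.0], 0.6)]
tumbler scene [([380.0, 321.0, 35.0, 49.0], 0.76)]
pad_a top [([478.0, 234.0, 22.0, 18.0], 0.58), ([396.0, 241.0, 20.0, 22.0], 0.5), ([432.0, 170.0, 17.0, 20.0], 0.48), ([336.0, 128.0, 207.0, 207.0], 0.39)]
pad_a scene [([264.0, 194.0, 18.0, 15.0], 0.74), ([214.0, 226.0, 11.0, 18.0], 0.45)]
post_a top [([362.0, 149.0, 167.0, 163.0], 0.69)]
post_a scene [([169.0, 157.0, 130.0, 114.0], 0.56), ([154.0, 158.0, 164.0, 157.0], 0.2)]
bowl_mid top [([176.0, 244.0, 57.0, 62.0], 0.65), ([301.0, 307.0, 24.0, 22.0], 0.65)]
bowl_mid scene [([401.0, 272.0, 53.0, 45.0], 0.69), ([168.0, 155.0, 131.0, 117.0], 0.52)]
glaze_jar top [([299.0, 305.0, 27.0, 26.0], 0.59)]
glaze_jar scene [([344.0, 220.0, 16.0, 29.0], 0.93)]
chuck_top top [([362.0, 150.0, 164.0, 159.0], 0.72)]
chuck_top scene [([170.0, 153.0, 127.0, 116.0], 0.75)]
[[654.5 200.8 110. ]] [[ 581.8 -216.4  174. ]]
posts [[623.5, -99.8, 214.0], [659.0, -309.0, 214.0], [463.7, -233.4, 214.0]]
pads [[649.8, -203.6, 208.0], [556.3, -281.0, 208.0], [536.5, -161.6, 208.0]]
[[-0.905  0.426  0.   ]
 [ 0.426  0.905  0.   ]
 [-0.     0.    -1.   ]]
```

View pics/top1.png

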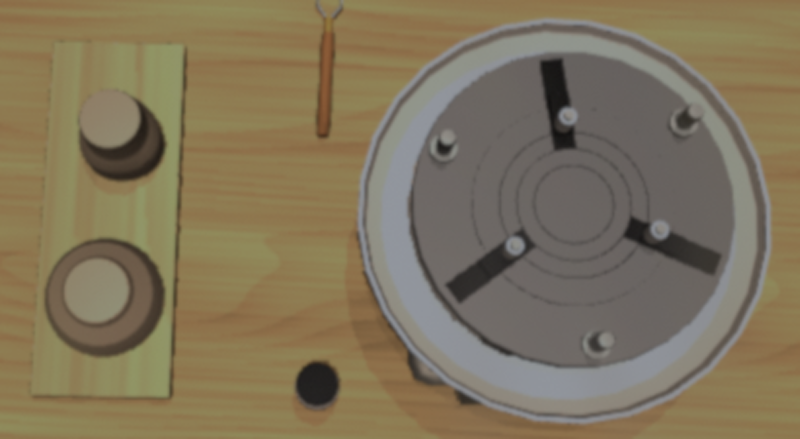

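Request:
drive_tool:
  plan:
    - [[-0.845,-0.315,0],0.13,0]
    - [[-0.845,-0.315,0],0.13,0]
    - [[-0.845,-0.315,0],0.13,0]
    - [[-0.845,-0.315,0],0.13,0]
    - [[-0.845,-0.315,0],0.13,0]
    - [[-0.845,-0.315,0],0.13,0]

```text
t: 1.6
eef_pos: [467.0, 393.5, 242.4]
orientation: [1.298, 2.861, 0.0]
wrist_force: [-1.2, 1.2, 0.2]
finger_gap: 1.0
grip_force: 0.0
```

Run:
```python
from h import *
f=grab_frame("top")
print("foot",p2w(f,[(206.4,181)],110).round(1),"deck",p2w(f,[(443.8,224.6)],174).round(1))
A=p2w(f,[(379.2,189.7),(506.4,176.9),(461.3,293.8)],214);B=p2w(f,[(441.3,179),(488.5,237.4),(414.1,245.1)],208)
print(A.round(1),A.mean(0),B.round(1),B.mean(0))
for P in(A,B):
    d=P-B.mean(0); print(np.hypot(d[:,0],d[:,1]),np.degrees(np.arctan2(d[:,1],d[:,0])))
e,M,o=tool(); print(o["t"],e,M.round(3)); print(to_tool([653.5,201.3,240]), np.degrees(np.arctan2(M[1,1],M[0,1])))
```

```text
foot [[654.4 201.9 110. ]] deck [[ 582.5 -216.1  174. ]]
[[ 625.8 -101.7  214. ]
 [ 659.3 -309.7  214. ]
 [ 462.7 -237.   214. ]] [ 582.57214028 -216.11855995  214.        ] [[ 651.6 -204.1  208. ]
 [ 557.4 -281.8  208. ]
 [ 538.  -161.7  208. ]] [ 582.2956383  -215.84775622  208.        ]
[122.17207245 121.35153441 121.48630712] [  69.14269492  -50.63904768 -169.97231821]
[70.25633154 70.47882559 69.97927473] [   9.64926388 -110.715734    129.30871348]
1.65 [465.15920547 395.64105047 242.34457563] [[-0.662  0.75  -0.001]
 [ 0.75   0.662  0.001]
 [ 0.001  0.    -1.   ]]
[-0.90112119  0.04222828  0.00663222] 41.418608851340544
```

Request:
drive_tool:
  plan:
    - [[-0.901,0.042,0.1],0.135,0]
    - [[-0.901,0.042,0.1],0.135,0]
    - [[-0.901,0.042,0.1],0.135,0]
    - [[-0.901,0.042,0.1],0.135,0]
    - [[-0.901,0.042,0.1],0.135,0]
    - [[-0.901,0.042,0.1],0.135,0]
    - [[-0.901,0.042,0.1],0.135,0]

```text
t: 2.52
eef_pos: [652.5, 204.6, 212.3]
orientation: [-1.859, -2.53, -0.002]
wrist_force: [-0.4, 1.4, 0.3]
finger_gap: 0.996
grip_force: 0.0
```

Run:
```python
from h import *
f=grab_frame("wrist"); im=f["color"].copy()
a=np.linspace(0,2*np.pi,60)
for x,y,z,r in [(654.4,201.9,110,29.5)]:
    for p in w2p(f,np.c_[x+r*np.cos(a),y+r*np.sin(a),z+0*a]): cv2.circle(im,tuple(int(v) for v in p),1,(0,0,255),-1)
cv2.imwrite("pics/wrist1.png",im)
e,M,o=tool(); print(o["t"],e,M.round(3),to_tool([654.4,201.9,89]))
```

```text
2.575 [652.49755241 204.48202601 212.54547398] [[-0.299  0.954 -0.001]
 [ 0.954  0.299  0.002]
 [ 0.002 -0.    -1.   ]] [-0.01109622  0.00349798  0.41179266]
```

View pics/wrist1.png

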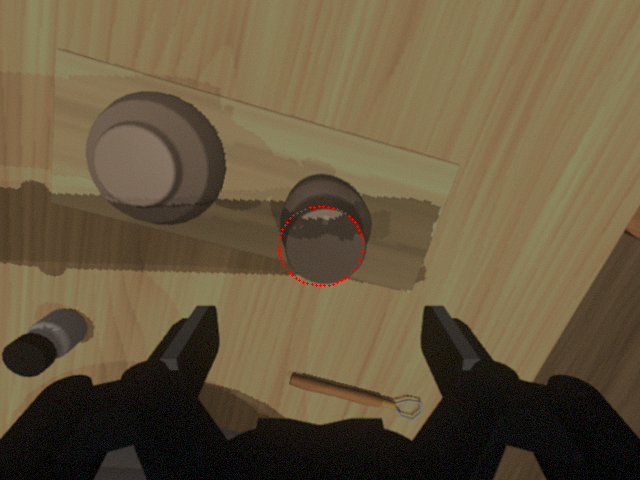

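The predicted foot circle lies on the foot, at about (323,246), so I'll go down and grip.

Request:
drive_tool:
  plan:
    - [[-0.01,0.004,0.2],0,0]
    - [[-0.01,0.004,0.35],0,0]
    - [[-0.01,0.004,0.41],0,0]
    - [[-0.01,0.004,0.41],0,0]
    - [[-0.01,0.004,0.41],0,1]
    - [[-0.01,0.004,0.41],0,1]
    - [[-0.01,0.004,0.41],0,1]
    - [[-0.01,0.004,0.41],0,1]
    - [[-0.01,0.004,0.41],0,1]
    - [[-0.01,0.004,0.41],0,1]

```text
t: 3.82
eef_pos: [658.2, 198.6, 92.6]
orientation: [1.865, 2.525, 0.008]
wrist_force: [0.7, 0.2, 7.0]
finger_gap: 0.671
grip_force: 64.3
```

Run:
```python
from h import *
e,M,o=tool(); print(o["t"],e,M.round(3),o["wrist_force"],o["grip_force"],o["finger_gap"])
```

```text
3.825 [658.16829996 198.56376346  92.5995885 ] [[-0.294  0.956  0.005]
 [ 0.956  0.294  0.002]
 [ 0.001  0.006 -1.   ]] [0.71818891 0.17408475 6.9537121 ] 64.32114243507385 0.6709024301707651
```

Request:
drive_tool:
  plan:
    - [[0,0,-0.05],0,1]
    - [[0,0,-0.15],0,1]
    - [[0,0,-0.3],0,1]
    - [[0,0,-0.45],0,1]
    - [[0,0,-0.6],0,1]
    - [[0,0,-0.75],0,1]
    - [[0,0,-0.8],0,1]
    - [[0,0,-0.8],0,1]
    - [[0,0,-0.8],0,1]

```text
t: 4.95
eef_pos: [655.2, 197.6, 326.5]
orientation: [-1.865, -2.525, 0.006]
wrist_force: [-0.1, -0.1, -4.0]
finger_gap: 0.671
grip_force: 65.2
```

Run:
```python
from h import *
e,M,o=tool(); print(o["t"],e,M.round(3),o["wrist_force"],o["grip_force"],o["finger_gap"],to_tool([582.4,-216,330]))
```

```text
4.95 [655.21419999 197.59642028 326.48358063] [[-0.294  0.956 -0.004]
 [ 0.956  0.294 -0.001]
 [-0.    -0.004 -1.   ]] [-0.0758986  -0.08590651 -3.97316191] 65.19638657569885 0.6707392369856083 [-1.24633523 -0.63742337 -0.00873519]
```

Request:
drive_tool:
  plan:
    - [[-0.06,-0.03,0],0.01,1]
    - [[-0.16,-0.08,0],0.025,1]
    - [[-0.28,-0.14,0],0.045,1]
    - [[-0.4,-0.205,0],0.065,1]
    - [[-0.52,-0.265,0],0.085,1]
    - [[-0.64,-0.325,0],0.105,1]
    - [[-0.76,-0.39,0],0.125,1]
    - [[-0.86,-0.44,0],0.15,1]
    - [[-0.92,-0.47,0],0.17,1]
    - [[-0.94,-0.48,0],0.18,1]

```text
t: 6.2
eef_pos: [601.3, -115.4, 329.4]
orientation: [-2.501, -1.901, -0.0]
wrist_force: [0.1, -0.4, -3.1]
finger_gap: 0.67
grip_force: 65.1
```

Run:
```python
from h import *
e,M,o=tool(); print(o["t"],e,M.round(3),o["wrist_force"],to_tool([582.4,-216,330]))
```

```text
6.2 [ 601.33481198 -115.36766297  329.35741303] [[ 0.268  0.964  0.   ]
 [ 0.964 -0.268  0.   ]
 [ 0.     0.    -1.   ]] [ 0.07519144 -0.40174663 -3.07927762] [-0.34009856  0.02893307 -0.00219403]
```

Request:
drive_tool:
  plan:
    - [[-0.1,0.01,0],0,1]
    - [[-0.2,0.02,0],0,1]
    - [[-0.28,0.025,0],0,1]
    - [[-0.33,0.03,0],0,1]
    - [[-0.34,0.03,0],0,1]
    - [[-0.34,0.03,0],0,1]
    - [[-0.34,0.03,0],0,1]

```text
t: 7.08
eef_pos: [583.8, -213.2, 329.2]
orientation: [-2.495, -1.908, -0.001]
wrist_force: [0.6, 0.1, -2.8]
finger_gap: 0.674
grip_force: 65.1
```

Run:
```python
from h import *
e,M,o=tool(); print(o["t"],e,M.round(3),o["wrist_force"],to_tool([582.4,-216,250]))
f=grab_frame("scene"); g=grab_frame("top")
# project expected ring: rim of the pot if pot axis at TCP, and the deck centre rings
a=np.linspace(0,2*np.pi,80); out=[]
for q,box in((f,(100,60,280,210)),(g,(340,120,200,200))):
    im=q["color"].copy()
    for (x,y,z,r),c in (((582.4,-216,174,140),(0,255,0)),((e[0],e[1],e[2]-74.6+92,29.5),(0,0,255)),((e[0],e[1],e[2]-74.6,40),(255,0,0))):
        for p in w2p(q,np.c_[x+r*np.cos(a),y+r*np.sin(a),z+0*a]): cv2.circle(im,tuple(int(v) for v in p),0,c,-1)
    x,y,w,h=box; out.append(cv2.resize(im[y:y+h,x:x+w],(400,int(h*400/w)),interpolation=cv2.INTER_CUBIC))
H=max(o.shape[0] for o in out); cv2.imwrite("pics/hold.png",np.hstack([cv2.copyMakeBorder(o,0,H-o.shape[0],0,0,0) for o in out]))
```

```text
7.075 [ 583.81408263 -213.24056431  329.22458751] [[ 0.262  0.965  0.   ]
 [ 0.965 -0.262  0.001]
 [ 0.001 -0.    -1.   ]] [ 0.63326046  0.06837223 -2.75883715] [-0.01034119 -0.00211738  0.26407325]
```

View pics/hold.png

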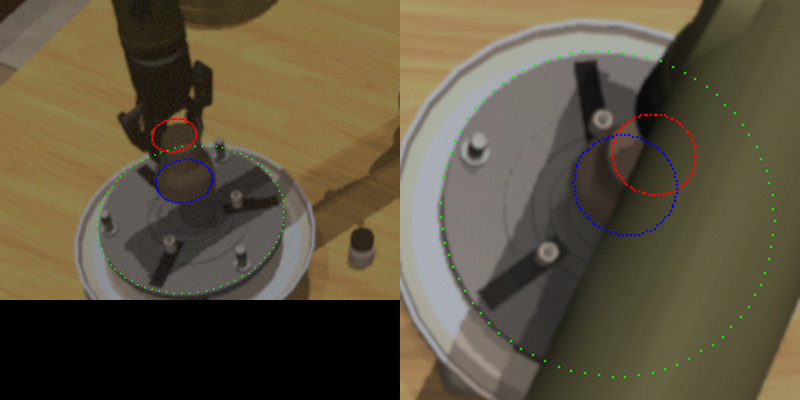

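Request:
drive_tool:
  plan:
    - [[-0.01,-0.002,0.05],0,1]
    - [[-0.01,-0.002,0.12],0,1]
    - [[-0.01,-0.002,0.18],0,1]
    - [[-0.01,-0.002,0.22],0,1]
    - [[-0.01,-0.002,0.24],0,1]
    - [[-0.01,-0.002,0.248],0,1]
    - [[-0.01,-0.002,0.256],0,1]
    - [[-0.01,-0.002,0.256],0,1]

```text
t: 8.18
eef_pos: [582.0, -217.6, 252.8]
orientation: [2.497, 1.906, 0.001]
wrist_force: [0.3, -0.0, -2.9]
finger_gap: 0.67
grip_force: 65.1
```

Request:
drive_tool:
  plan:
    - [[0,0,0.004],0,1]
    - [[0,0,0.008],0,1]
    - [[0,0,0.012],0,1]
    - [[0,0,0.012],0,1]

```text
t: 8.68
eef_pos: [581.8, -217.6, 248.8]
orientation: [-2.497, -1.906, 0.0]
wrist_force: [0.3, 0.6, -2.7]
finger_gap: 0.666
grip_force: 65.1
```

Request:
drive_tool:
  plan:
    - [[0,0,0.003],0,1]
    - [[0,0,0.006],0,1]
    - [[0,0,0.009],0,1]
    - [[0,0,0.009],0,1]

```text
t: 9.18
eef_pos: [582.0, -217.6, 248.4]
orientation: [2.497, 1.906, 0.002]
wrist_force: [-2.2, 1.3, 7.2]
finger_gap: 0.67
grip_force: 66.5
```

Request:
drive_tool:
  plan:
    - [[0,0,-0.004],0,1]
    - [[0,0,-0.004],0,0.8]
    - [[0,0,-0.004],0,0.3]
    - [[0,0,-0.004],0,0]
    - [[0,0,-0.004],0,0]
    - [[0,0,-0.004],0,0]
    - [[0,0,-0.004],0,0]
    - [[0,0,-0.004],0,0]

```text
t: 10.18
eef_pos: [581.9, -217.6, 247.4]
orientation: [2.497, 1.906, 0.0]
wrist_force: [-0.4, 0.1, 0.5]
finger_gap: 0.999
grip_force: 0.0
```

Request:
drive_tool:
  plan:
    - [[0,0,-0.05],0,0]
    - [[0,0,-0.15],0,0]
    - [[0,0,-0.3],0,0]
    - [[0,0,-0.35],0,0]
    - [[0,0,-0.35],0,0]

```text
t: 10.8
eef_pos: [582.3, -218.0, 353.9]
orientation: [2.496, 1.905, 0.003]
wrist_force: [-0.6, 0.6, 0.3]
finger_gap: 1.003
grip_force: 0.0
```

Run:
```python
from h import *
e,M,o=tool(); print(o["t"],e,M.round(3),o["wrist_force"],o["finger_gap"])
f=grab_frame("scene"); g=grab_frame("wrist")
a=np.linspace(0,2*np.pi,80); out=[]
c0=(582.4,-216)
for q,box in((f,(130,130,220,170)),(g,(0,0,640,480))):
    im=q["color"].copy()
    for (x,y,z,r),c in (((*c0,174,140),(0,255,0)),((*c0,266,29.5),(0,0,255)),((*c0,174,40),(255,0,0))):
        for p in w2p(q,np.c_[x+r*np.cos(a),y+r*np.sin(a),z+0*a]): cv2.circle(im,tuple(int(v) for v in p),0,c,-1)
    x,y,w,h=box; out.append(cv2.resize(im[y:y+h,x:x+w],(400,int(h*400/w)),interpolation=cv2.INTER_CUBIC))
H=max(o.shape[0] for o in out); cv2.imwrite("pics/set.png",np.hstack([cv2.copyMakeBorder(o,0,H-o.shape[0],0,0,0) for o in out]))
```

```text
10.8 [ 582.26502415 -217.96457861  353.87079097] [[ 0.264  0.965  0.003]
 [ 0.965 -0.264 -0.001]
 [ 0.     0.003 -1.   ]] [-0.59360061  0.61570802  0.25503509] 1.0028523268108103
```

View pics/set.png

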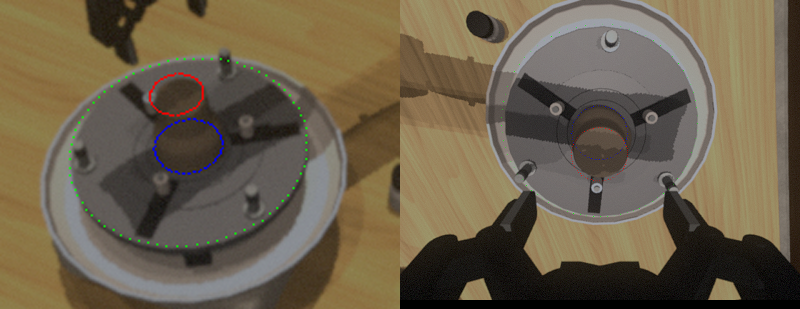

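The tumbler stands on the deck near the axis. Its foot is at about (178,95) in the scene crop, inside the pads. Next I'll move to the post at -170°.

Run:
```python
from h import *
print(to_tool([462.3,-236.5,260]))
```

```text
[-0.16649122 -0.36579237  0.30467357]
```

Request:
drive_tool:
  plan:
    - [[-0.08,-0.18,0],0.06,0.53]
    - [[-0.166,-0.366,0],0.12,0.53]
    - [[-0.166,-0.366,0],0.18,0.53]
    - [[-0.166,-0.366,0.1],0.24,0.53]
    - [[-0.166,-0.366,0.2],0.3,0.53]
    - [[-0.166,-0.366,0.3],0.362,0.53]
    - [[-0.166,-0.366,0.3],0.362,0.53]
    - [[-0.166,-0.366,0.3],0.362,0.53]

```text
t: 11.9
eef_pos: [462.9, -236.7, 262.8]
orientation: [3.13, 0.266, 0.0]
wrist_force: [0.2, -0.8, 0.1]
finger_gap: 0.47
grip_force: 0.0
```

Run:
```python
from h import *
e,M,o=tool(); print(o["t"],e,M.round(3),o["wrist_force"],o["finger_gap"],to_tool([462.3,-236.5,192]))
g=grab_frame("wrist"); im=g["color"].copy(); a=np.linspace(0,2*np.pi,60)
for (x,y,z,r) in ((462.3,-236.5,214,7),):
    for p in w2p(g,np.c_[x+r*np.cos(a),y+r*np.sin(a),z+0*a]): cv2.circle(im,tuple(int(v) for v in p),0,(0,0,255),-1)
cv2.imwrite("pics/post.png",im)
```

```text
11.9 [ 462.92606204 -236.67124758  262.80071903] [[ 0.986  0.169  0.   ]
 [ 0.169 -0.986 -0.   ]
 [ 0.     0.    -1.   ]] [ 0.16745357 -0.80000068  0.09090132] 0.4704382730681933 [-0.00196383 -0.00094303  0.23600226]
```

View pics/post.png

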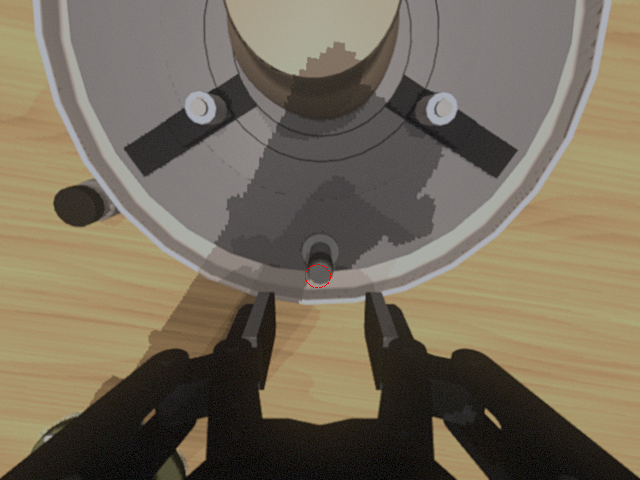

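The post top at (318,273) agrees with the prediction and sits midway between the fingers, so I'll go down over it.

Request:
drive_tool:
  plan:
    - [[-0.001,0,0.1],0,0.53]
    - [[-0.001,0,0.2],0,0.53]
    - [[-0.001,0,0.235],0,0.53]
    - [[-0.001,0,0.235],0,0.53]
    - [[-0.001,0,0.235],0,0.53]

```text
t: 12.58
eef_pos: [463.4, -237.2, 193.4]
orientation: [3.13, 0.262, 0.004]
wrist_force: [0.2, 0.2, 0.0]
finger_gap: 0.47
grip_force: 0.0
```

```bash
cat >> h.py <<'E'
def arc(dpsi, n, lead, C=np.array([582.4,-216.0]), r=122., yoff=0.):
    # rows along the post's arc: phi = tool-y yaw-90 now; lead mm = TCP ahead of nominal post place
    e,M,o=tool(); psi=np.arctan2(M[1,1],M[0,1])-np.pi/2
    rows=[]
    for k in range(1,n+1):
        p=psi+dpsi*k/n
        T=C+r*np.array([np.cos(p),np.sin(p)])+lead*np.array([-np.sin(p),np.cos(p)])
        d=M.T@np.array([T[0]-e[0],T[1]-e[1],0])/300
        rows.append([[round(d[0],3),round(d[1],3),0],round(-dpsi*k/n/np.pi,4),0.53])
    return e,np.degrees(psi),rows
E
python3 - <<'E'
from h import *
_,_,o=tool(); print(o["eef_pos"],o["wrist_force"],o["ft_torque"],o["finger_gap"])
e,p,r=arc(0.6,10,13); print(e,p); print(r)
E
```

```text
[ 463.43124276 -237.15076047  193.41436196] [0.21262956 0.18877668 0.00872322] [ 0.00705865  0.00405052 -0.01983221] 0.4701439677407553
[ 463.43124276 -237.15076047  193.41436196] -170.43742636910213
[[[np.float64(-0.001), np.float64(0.064), 0], -0.0191, 0.53], [[np.float64(0.004), np.float64(0.088), 0], -0.0382, 0.53], [[np.float64(0.01), np.float64(0.112), 0], -0.0573, 0.53], [[np.float64(0.018), np.float64(0.135), 0], -0.0764, 0.53], [[np.float64(0.027), np.float64(0.158), 0], -0.0955, 0.53], [[np.float64(0.037), np.float64(0.18), 0], -0.1146, 0.53], [[np.float64(0.049), np.float64(0.202), 0], -0.1337, 0.53], [[np.float64(0.062), np.float64(0.223), 0], -0.1528, 0.53], [[np.float64(0.076), np.float64(0.243), 0], -0.1719, 0.53], [[np.float64(0.092), np.float64(0.262), 0], -0.191, 0.53]]
```

Request:
drive_tool:
  plan:
    - [[-0.001,0.064,0],-0.0191,0.53]
    - [[0.004,0.088,0],-0.0382,0.53]
    - [[0.01,0.112,0],-0.0573,0.53]
    - [[0.018,0.135,0],-0.0764,0.53]
    - [[0.027,0.158,0],-0.0955,0.53]
    - [[0.037,0.18,0],-0.1146,0.53]
    - [[0.049,0.202,0],-0.1337,0.53]
    - [[0.062,0.223,0],-0.1528,0.53]
    - [[0.076,0.243,0],-0.1719,0.53]
    - [[0.092,0.262,0],-0.191,0.53]

```text
t: 13.82
eef_pos: [502.2, -308.8, 193.1]
orientation: [-2.909, -1.178, 0.001]
wrist_force: [-5.1, 2.3, 2.6]
finger_gap: 0.471
grip_force: 2.8
```

Run:
```python
from h import *
e,M,o=tool(); print(o["t"],e,o["finger_gap"],"F tool",M.T@o["wrist_force"])
g=grab_frame("wrist"); cv2.imwrite("pics/push1.png",g["color"])
d=e[:2]-[582.4,-216]; print("TCP angle",np.degrees(np.arctan2(d[1],d[0])),np.hypot(*d))
for c in ("top","scene"): 
    for q in nets.boxes_of("pad_a",c): print(c,q)
e,p,r=arc(0.1,5,13); print(e,p); print(r)
```

```text
13.825 [ 502.19602438 -308.81189164  193.07691257] 0.4706015452497889 F tool [-2.01381483 -5.20644081 -2.58078985]
TCP angle -130.83214086923786 122.66509257095207
top {'bbox': [395.0, 241.1, 22.6, 19.9], 'conf': 0.73}
top {'bbox': [431.5, 168.2, 15.3, 22.7], 'conf': 0.61}
scene {'bbox': [213.5, 227.2, 14.9, 21.3], 'conf': 0.6}
scene {'bbox': [263.2, 192.3, 16.3, 19.1], 'conf': 0.55}
[ 502.95630069 -309.61588652  192.79367685] -136.109980856321
[[[np.float64(0.001), np.float64(0.01), 0], -0.0064, 0.53], [[np.float64(0.003), np.float64(0.018), 0], -0.0127, 0.53], [[np.float64(0.004), np.float64(0.026), 0], -0.0191, 0.53], [[np.float64(0.005), np.float64(0.034), 0], -0.0255, 0.53], [[np.float64(0.007), np.float64(0.042), 0], -0.0318, 0.53]]
```

View pics/push1.png

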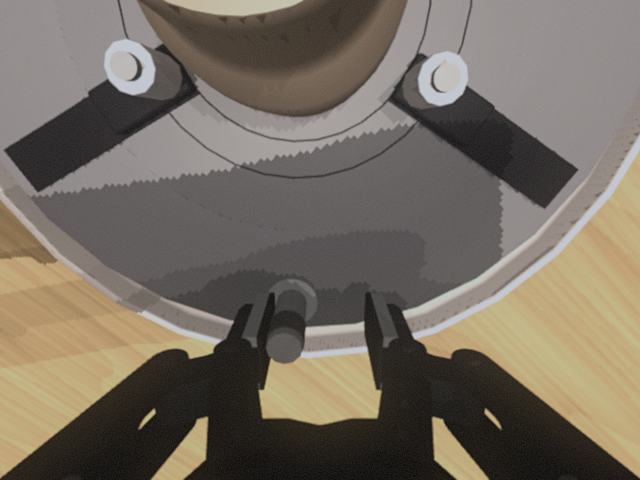

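The finger bears on the post at (288,340) with about 5 N. Both visible pads are still clear of the clay.

Request:
drive_tool:
  plan:
    - [[0.001,0.01,0],-0.0064,0.53]
    - [[0.003,0.018,0],-0.0127,0.53]
    - [[0.004,0.026,0],-0.0191,0.53]
    - [[0.005,0.034,0],-0.0255,0.53]
    - [[0.007,0.042,0],-0.0318,0.53]
    - [[0.01,0.051,0],-0.0395,0.53]
    - [[0.013,0.06,0],-0.0477,0.53]
    - [[0.013,0.06,0],-0.0477,0.53]

```text
t: 14.98
eef_pos: [517.4, -320.0, 192.2]
orientation: [-2.817, -1.389, 0.001]
wrist_force: [-4.6, 0.9, 2.9]
finger_gap: 0.473
grip_force: 2.2
```

```bash
cat > s.py <<'E'
from h import *
import sys
e,M,o=tool(); print(round(o["t"],2),e.round(1),o["finger_gap"].round(3),"F tool",(M.T@o["wrist_force"]).round(2))
d=e[:2]-[582.4,-216]; r=np.hypot(*d); psi=np.degrees(np.arctan2(d[1],d[0])); yaw=np.degrees(np.arctan2(M[1,1],M[0,1]))-90
post=psi-np.degrees(13/122); print("TCP ang %.2f r %.1f post %.2f yaw %.2f plate~%.3f"%(psi,r,post,yaw,0.07+np.radians(post+170.4)))
a,b,rows=arc(float(sys.argv[1]),int(sys.argv[2]),0)
d0=rows[0]; e2,_,_=tool()
print([[[float(x) for x in q[0]],float(q[1])] for q in rows])
E
python3 s.py 0.05 5
```

```text
Traceback (most recent call last):
  File "s.py", line 3, in <module>
    e,M,o=tool(); print(round(o["t"],2),e.round(1),o["finger_gap"].round(3),"F tool",(M.T@o["wrist_force"]).round(2))
                                                   ^^^^^^^^^^^^^^^^^^^^^
AttributeError: 'float' object has no attribute 'round'
```

```bash
cat > s.py <<'E'
from h import *
import sys
e,M,o=tool(); print(round(o["t"],2),e.round(1),round(o["finger_gap"],3),"F tool",(M.T@o["wrist_force"]).round(2))
C=np.array([582.4,-216]); d=e[:2]-C; r=np.hypot(*d); psi=np.degrees(np.arctan2(d[1],d[0])); yaw=np.degrees(np.arctan2(M[1,1],M[0,1]))-90
L=d@M[:2,1]
post=psi-np.degrees(13/122); print("r %.1f post %.2f yaw %.2f lead %.1f plate~%.3f"%(r,post,yaw,L,0.07+np.radians(post+170.4)))
D=float(sys.argv[1]); n=int(sys.argv[2])
for k in range(1,n+1):
    a=D*k/n; c,s=np.cos(a),np.sin(a); v=np.array([[c,-s],[s,c]])@d-d
    print((M[:2,:2].T@v/300).round(4),round(-a/np.pi,4))
E
python3 s.py 0.05 5
```

```text
14.97 [ 517.4 -320.   192.2] 0.473 F tool [-2.1  -4.16 -2.91]
r 122.7 post -128.10 yaw -127.52 lead 11.8 plate~0.808
[0.0004 0.0041] -0.0032
[0.0009 0.0081] -0.0064
[0.0014 0.0122] -0.0095
[0.0019 0.0162] -0.0127
[0.0025 0.0203] -0.0159
```

Request:
drive_tool:
  plan:
    - [[0.0004,0.004,0],-0.0032,0.53]
    - [[0.0009,0.008,0],-0.0064,0.53]
    - [[0.0014,0.012,0],-0.0095,0.53]
    - [[0.0019,0.016,0],-0.0127,0.53]
    - [[0.0025,0.02,0],-0.0159,0.53]
    - [[0.0025,0.02,0],-0.0159,0.53]

```text
t: 15.72
eef_pos: [522.6, -323.1, 192.1]
orientation: [-2.782, -1.458, 0.001]
wrist_force: [-4.4, 1.6, 1.7]
finger_gap: 0.469
grip_force: 2.4
```

```bash
python3 s.py 0.03 3
```

```text
15.72 [ 522.6 -323.1  192.1] 0.469 F tool [-1.2  -4.52 -1.71]
r 122.7 post -125.26 yaw -124.67 lead 11.8 plate~0.858
[0.0004 0.0041] -0.0032
[0.0009 0.0081] -0.0064
[0.0014 0.0122] -0.0095
```

Request:
drive_tool:
  plan:
    - [[0.0004,0.004,0],-0.0032,0.53]
    - [[0.0009,0.008,0],-0.0064,0.53]
    - [[0.0009,0.008,0],-0.0064,0.53]

```text
t: 16.1
eef_pos: [524.9, -324.3, 192.1]
orientation: [-2.767, -1.486, 0.001]
wrist_force: [-4.6, 1.2, 2.4]
finger_gap: 0.471
grip_force: 2.4
```

```bash
python3 s.py 0.02 2
```

```text
16.1 [ 524.9 -324.3  192.1] 0.471 F tool [-1.51 -4.52 -2.37]
r 122.6 post -124.09 yaw -123.52 lead 11.8 plate~0.878
[0.0004 0.0041] -0.0032
[0.0009 0.0081] -0.0064
```

Request:
drive_tool:
  plan:
    - [[0.0004,0.004,0],-0.0032,0.53]
    - [[0.0004,0.004,0],-0.0032,0.53]

```text
t: 16.35
eef_pos: [525.9, -324.8, 192.1]
orientation: [-2.76, -1.5, 0.001]
wrist_force: [-4.7, 1.0, 2.7]
finger_gap: 0.475
grip_force: 2.5
```

```bash
python3 s.py 0.02 2
```

```text
16.35 [ 525.9 -324.8  192.1] 0.475 F tool [-1.7  -4.52 -2.67]
r 122.6 post -123.55 yaw -122.94 lead 11.8 plate~0.888
[0.0004 0.0041] -0.0032
[0.0009 0.0081] -0.0064
```

Request:
drive_tool:
  plan:
    - [[0.0004,0.004,0],-0.0032,0.53]
    - [[0.0009,0.008,0],-0.0064,0.53]
    - [[0.0009,0.008,0],-0.0064,0.53]

```text
t: 16.73
eef_pos: [528.0, -326.0, 192.0]
orientation: [-2.745, -1.528, 0.001]
wrist_force: [-5.2, 1.0, 2.7]
finger_gap: 0.473
grip_force: 2.5
```

```bash
python3 s.py 0.01 1
```

```text
16.73 [ 528. -326.  192.] 0.473 F tool [-1.93 -4.94 -2.65]
r 122.7 post -122.42 yaw -121.80 lead 11.7 plate~0.907
[0.0004 0.0041] -0.0032
```

Request:
drive_tool:
  plan:
    - [[0.0004,0.004,0],-0.0032,0.53]
    - [[0.0004,0.004,0],-0.0032,0.53]

```text
t: 16.98
eef_pos: [529.1, -326.5, 192.0]
orientation: [-2.737, -1.542, 0.001]
wrist_force: [-5.7, 1.6, 3.5]
finger_gap: 0.471
grip_force: 2.5
```

```bash
python3 s.py 0.01 1
```

```text
16.98 [ 529.1 -326.5  192. ] 0.471 F tool [-1.59 -5.66 -3.47]
r 122.7 post -121.87 yaw -121.22 lead 11.6 plate~0.917
[0.0004 0.0041] -0.0032
```

Request:
drive_tool:
  plan:
    - [[0.0004,0.004,0],-0.0032,0.53]
    - [[0.0004,0.004,0],-0.0032,0.53]

```text
t: 17.23
eef_pos: [530.2, -327.0, 192.0]
orientation: [-2.729, -1.555, 0.001]
wrist_force: [-5.2, 2.3, 2.4]
finger_gap: 0.465
grip_force: 2.5
```

```bash
python3 s.py 0.01 1
```

```text
17.23 [ 530.2 -327.   192. ] 0.465 F tool [-0.67 -5.63 -2.4 ]
r 122.7 post -121.31 yaw -120.64 lead 11.6 plate~0.927
[0.0004 0.0041] -0.0032
```

Request:
drive_tool:
  plan:
    - [[0.0004,0.004,0],-0.0032,0.53]
    - [[0.0004,0.004,0],-0.0032,0.53]

```text
t: 17.48
eef_pos: [531.2, -327.5, 192.0]
orientation: [-2.721, -1.569, 0.001]
wrist_force: [-5.5, 0.3, 2.3]
finger_gap: 0.468
grip_force: 2.5
```

```bash
python3 s.py 0.01 1
```

```text
17.48 [ 531.2 -327.5  192. ] 0.468 F tool [-2.51 -4.87 -2.28]
r 122.7 post -120.75 yaw -120.07 lead 11.6 plate~0.937
[0.0004 0.0041] -0.0032
```

Request:
drive_tool:
  plan:
    - [[0.0004,0.004,0],-0.0032,0.53]
    - [[0.0004,0.004,0],-0.0032,0.53]

```text
t: 17.73
eef_pos: [532.3, -328.0, 192.0]
orientation: [-2.713, -1.583, 0.001]
wrist_force: [-4.8, 1.5, 3.8]
finger_gap: 0.468
grip_force: 2.5
```

Request:
drive_tool:
  plan:
    - [[0.0004,0.004,0],-0.0032,0.53]
    - [[0.0004,0.004,0],-0.0032,0.53]

```text
t: 17.98
eef_pos: [533.4, -328.5, 192.0]
orientation: [-2.705, -1.596, 0.001]
wrist_force: [-5.5, 1.7, 3.4]
finger_gap: 0.473
grip_force: 2.6
```

```bash
python3 s.py 0.01 1
```

```text
17.98 [ 533.4 -328.5  192. ] 0.473 F tool [-1.15 -5.67 -3.37]
r 122.7 post -119.66 yaw -118.91 lead 11.5 plate~0.956
[0.0004 0.0041] -0.0032
```

Request:
drive_tool:
  plan:
    - [[0.0004,0.004,0],-0.0032,0.53]
    - [[0.0004,0.004,0],-0.0032,0.53]

```text
t: 18.23
eef_pos: [534.3, -328.9, 191.9]
orientation: [-2.697, -1.609, 0.002]
wrist_force: [-5.6, 2.2, 3.7]
finger_gap: 0.47
grip_force: 3.0
```

Request:
drive_tool:
  plan:
    - [[0.0004,0.004,0],-0.0032,0.53]
    - [[0.0004,0.004,0],-0.0032,0.53]

```text
t: 18.48
eef_pos: [535.3, -329.3, 192.0]
orientation: [-2.688, -1.623, 0.002]
wrist_force: [-5.9, 1.7, 3.5]
finger_gap: 0.467
grip_force: 3.1
```

```bash
python3 s.py 0.01 1
```

```text
18.48 [ 535.3 -329.3  192. ] 0.467 F tool [-1.26 -6.04 -3.47]
r 122.7 post -118.67 yaw -117.77 lead 11.1 plate~0.973
[0.0004 0.0041] -0.0032
```

Request:
drive_tool:
  plan:
    - [[0.0004,0.004,0],-0.0032,0.53]
    - [[0.0004,0.004,0],-0.0032,0.53]

```text
t: 18.73
eef_pos: [536.4, -329.8, 192.0]
orientation: [-2.68, -1.636, 0.002]
wrist_force: [-5.7, 2.2, 3.3]
finger_gap: 0.467
grip_force: 3.1
```

```bash
python3 s.py 0.01 1
```

```text
18.73 [ 536.4 -329.8  192. ] 0.467 F tool [-0.67 -6.11 -3.26]
r 122.7 post -118.11 yaw -117.19 lead 11.1 plate~0.983
[0.0004 0.0041] -0.0032
```

Request:
drive_tool:
  plan:
    - [[0.0003,0.003,0],-0.0016,0.53]
    - [[0.0003,0.003,0],-0.0016,0.53]

```text
t: 18.98
eef_pos: [537.2, -330.1, 191.9]
orientation: [-2.676, -1.643, 0.002]
wrist_force: [-6.1, 1.9, 2.6]
finger_gap: 0.473
grip_force: 3.1
```

```bash
python3 s.py 0.01 1
```

```text
18.98 [ 537.2 -330.1  191.9] 0.473 F tool [-1.1  -6.29 -2.57]
r 122.7 post -117.72 yaw -116.91 lead 11.3 plate~0.989
[0.0004 0.0041] -0.0032
```

Request:
drive_tool:
  plan:
    - [[0.0003,0.003,0],-0.0024,0.53]
    - [[0.0003,0.003,0],-0.0024,0.53]

```text
t: 19.23
eef_pos: [538.0, -330.4, 192.0]
orientation: [-2.67, -1.653, 0.002]
wrist_force: [-5.9, 2.5, 3.3]
finger_gap: 0.471
grip_force: 3.2
```

```bash
python3 s.py 0.01 1
```

```text
19.23 [ 538.  -330.4  192. ] 0.471 F tool [-0.41 -6.41 -3.31]
r 122.7 post -117.31 yaw -116.48 lead 11.3 plate~0.997
[0.0004 0.0041] -0.0032
```

Request:
drive_tool:
  plan:
    - [[0.0003,0.003,0],-0.0024,0.53]
    - [[0.0003,0.003,0],-0.0024,0.53]

```text
t: 19.48
eef_pos: [538.4, -330.5, 191.9]
orientation: [-2.663, -1.662, 0.003]
wrist_force: [-7.5, 2.4, 4.1]
finger_gap: 0.468
grip_force: 4.0
```

```bash
python3 s.py 0.01 1
```

```text
19.48 [ 538.4 -330.5  191.9] 0.468 F tool [-1.15 -7.75 -4.03]
r 122.7 post -117.12 yaw -116.05 lead 10.8 plate~1.000
[0.0004 0.0041] -0.0032
```

Request:
drive_tool:
  plan:
    - [[0.0001,0.0015,0],-0.001,0.53]
    - [[0.0001,0.0015,0],-0.001,0.53]

```text
t: 19.73
eef_pos: [538.5, -330.5, 191.9]
orientation: [-2.66, -1.666, 0.003]
wrist_force: [-8.4, 3.7, 3.6]
finger_gap: 0.469
grip_force: 4.5
```

```bash
python3 s.py 0.01 1
```

```text
19.73 [ 538.5 -330.5  191.9] 0.469 F tool [-0.39 -9.19 -3.55]
r 122.6 post -117.08 yaw -115.87 lead 10.5 plate~1.001
[0.0004 0.0041] -0.0032
```

Request:
drive_tool:
  plan:
    - [[0,0.0006,0],0,0.53]
    - [[0,0.0006,0],0,0.53]
    - [[0,0.0006,0],0,0.53]

```text
t: 20.1
eef_pos: [538.5, -330.5, 191.9]
orientation: [-2.659, -1.666, 0.003]
wrist_force: [-8.5, 3.2, 4.6]
finger_gap: 0.469
grip_force: 4.7
```

```bash
python3 s.py 0.01 1
```

```text
20.1 [ 538.5 -330.5  191.9] 0.469 F tool [-0.85 -9.09 -4.55]
r 122.6 post -117.07 yaw -115.87 lead 10.5 plate~1.001
[0.0004 0.0041] -0.0032
```

Snug at about 9.3 N. Backing off and lifting clear.

Request:
drive_tool:
  plan:
    - [[0,-0.01,0],0,0.53]
    - [[0,-0.02,0],0,0.53]
    - [[0,-0.035,0],0,0.53]
    - [[0,-0.05,0],0,0.53]
    - [[0,-0.05,0],0,0.53]
    - [[0,-0.05,-0.05],0,0.53]
    - [[0,-0.05,-0.15],0,0.53]
    - [[0,-0.05,-0.3],0,0.53]
    - [[0,-0.05,-0.4],0,0.53]
    - [[0,-0.05,-0.4],0,0.53]

```text
t: 21.35
eef_pos: [528.3, -325.5, 316.1]
orientation: [2.657, 1.666, 0.006]
wrist_force: [0.0, -0.4, -0.7]
finger_gap: 0.467
grip_force: 0.0
```

Run:
```python
from h import *
e,M,o=tool(); print(o["t"],e,o["wrist_force"])
g=grab_frame("wrist"); f=grab_frame("scene"); a=np.linspace(0,2*np.pi,80); C=(582.4,-216); out=[]
for q,box in((f,(130,130,220,170)),(g,(0,0,640,480))):
    im=q["color"].copy()
    for (x,y,z,r),c in (((*C,266,29.5),(0,0,255)),((*C,174,140),(0,255,0))):
        for p in w2p(q,np.c_[x+r*np.cos(a),y+r*np.sin(a),z+0*a]): cv2.circle(im,tuple(int(v) for v in p),0,c,-1)
    x,y,w,h=box; out.append(cv2.resize(im[y:y+h,x:x+w],(400,int(h*400/w)),interpolation=cv2.INTER_CUBIC))
H=max(o.shape[0] for o in out); cv2.imwrite("pics/end.png",np.hstack([cv2.copyMakeBorder(o,0,H-o.shape[0],0,0,0) for o in out]))
```

```text
21.35 [ 528.26565594 -325.54174785  316.08381523] [ 0.02287885 -0.3671029  -0.74449198]
```

View pics/end.png

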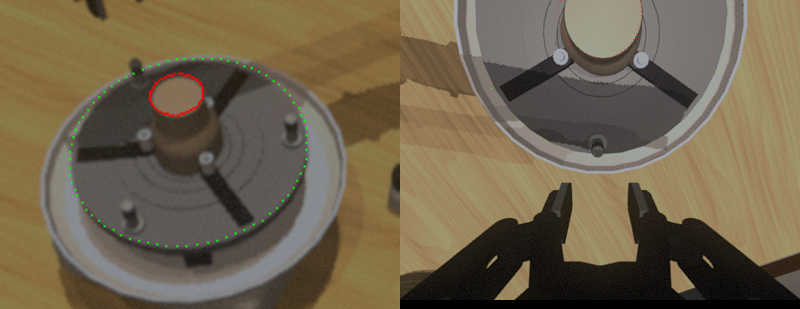

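The foot, at (177,95) in the scene crop, fits the predicted centred circle. The visible pads bear on the clay and the gripper is clear of everything.

```bash
python3 -c "
from cell import ticket; print(ticket.finish_job())"
```

```text
the job is handed in; nothing more can be done
None
```

I set the tumbler upside down on the chuck, closed the pads to a snug hold (about 9.3 N at the post), backed the gripper clear, and handed the job in; no verdict came back.

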